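# Start the ring polisher

## Robot

A 6-joint arm with a two-finger parallel gripper is mounted at the origin on the work surface. World frame = base frame: x ahead of the robot, y to its left, z up, the work surface at z = 0. Lengths are in mm, angles in rad, forces in N, time in s.
With the tool pointing down it reaches from about 350 to 925 mm from the base axis. Payload 6.4 kg.
Tool frame: the origin (TCP) lies between the finger pads; the fingertips stand finger_overhang ahead of it and the grasp point (between the pads) lies 3 mm ahead of it (finger_overhang is the distance from the TCP to the fingertips, in mm); z points along the fingers, y is the line along which they close (so a half turn about z gives the same grasp; the last joint's range is limited). The gripper opens to 94 mm and grips with 3 to 60 N. Pads are 16 mm wide; open, the fingers measure 119 mm over their backs; the gripper's body (75 mm by 177 mm) begins 78 mm behind the grasp point.
Start: joints at [1.146, 0.245, 1.558, -0, 1.339, -0.174], TCP at [161.313, 629.676, 227.455] pointing down, gripper open.
Joint ranges: [-3.13, 3.13], [-1.02, 2.26], [0.13, 2.54], [-0.95, 4.09], [0.21, 2.88], [-2.74, 2.74]. Speed limits (rad/s): [2.57, 2.57, 3.14, 3.14, 3.14, 3.14].

## Interface

Orientations are given as a rotation vector (axis times angle).
In Python, from rig import * gives the robot as it stands.
- The arm moves only by the shell command python3 -m crank 'ROWS' [OPENING] [FORCE]. ROWS is JSON, a list of rows, each an object of numbers: "tx", "ty", "tz": the shift along the tool's x, y, z in m; "wx", "wy", "wz": the turn, a rotation vector about the tool's x, y, z in degrees. In form: [{"tx": .., "ty": .., "tz": .., "wx": .., "wy": .., "wz": ..}, ...]. A call has 1 to 20 rows; each row is the pose to reach, as a shift and turn from the pose commanded when the call began, along the tool's axes at that moment; what a row does not reach only later rows make up. A row lasts 1/10 s, in which the tool goes at most 50 mm and 8.59 degrees, less where a joint would pass 70% of its speed; a pose out of reach is approached as far as the arm can. A call with a gripper value outside its range is refused whole. OPENING is the opening, from -1 (shut) to 1 (fully open), set as the call begins (- or left out, the last holds). The fingers move at their own pace and stop on an object; FORCE is the grip in N (left out, the last holds). Time passes only in rows, so rows that repeat a pose let the fingers close. It gives the time, the measured TCP pose, the force, the opening and the grip force at its end, in the units of the state.
- get_state(): the state, without advancing time (a new reading comes with each control period).
- capture(name): name is "scene" or "top" or "wrist"; returns the picture (400x640x3 uint8, red, green, blue); there is no depth.
- get_calibration(name): a dict with "camera_matrix" (3x3 intrinsics, pixels), "R" (3x3) and "t" (3): a world point X has camera coordinates R X + t. Camera axes: x right, y down, z forward; pixel columns grow to the right and rows downward; lengths in mm; the calibration is good to about 2 mm. A picture is of the moment at which its call begins: read the wrist's pose just before it. get_calibration takes no time and is no camera call; for the wrist camera it gives the pose at the moment of the call.
- job_done(): hands the job in; it is judged then, once.
Trained networks look in the newest picture that a camera, given by its name, has taken for a name from the list of things; names that differ only in an ending like _2 or _b are one class to them, and where a whole thing is asked for, a point or a joint stands for the part that bears it (a point fixed in the world has none). Each returns a list of dicts, best first, with "conf" (0 to 1); they miss things now and then, are a little off and sometimes report something else, mostly with a low value. They report only what shows in the picture. A call takes as long as a camera call.
- regions_of(camera, query): "pixels" (400x640 bool, what is visible of it) and "point" ([column, row] in pixels, amid what is visible of it).
- tip_of(camera, query): "point" ([column, row] in pixels: a listed point, or the origin of a listed thing).
The state is a dict: "t": time; "joint_pos": joint angles; "joint_vel": joint speeds; "tau": joint torques, N m; "tcp_pos": TCP position; "ee_rot": TCP orientation; "force": force on the tool from outside, world axes, zero at the start; "ft_torque": the same for the moment, N m; "grip_width": opening from 0.0 (shut) to 1.0 (fully open); "grip_force": force on a finger pad.
Only numpy, scipy, OpenCV 4.12 (cv2) and the standard library are available. Lean on these libraries where they do the work, as an engineer would, in place of code of your own. Each camera call takes 0.05 s, during which the arm holds its last target. There are 200 camera calls.

## Task

Start the jeweller's pin polisher with the closed fingertips only: first push its yellow lid fully shut, then press the far half of the rocker switch (the half with the green bar) down to switch it on, then press the green button fully in, keep it in for about half a second and let it go. Do not press the red or the white button, do not lift the lid further open, and leave the cups, jar, ring, cone, block and hammer where they are.

Things in the scene. Friction and masses are not known exactly. Their poses are not given: they have to be found in the camera images.
- polisher: fixed grey pin polisher, 220 (its x) x 300 (y) x 100 mm high, yaw within 0.35 rad. Origin: centre of its underside, on the table; x to its back (away from the robot), y left, z up. Left half (y 0 to 150): open tub under a yellow lid. Right half: flat deck 100 mm above the table, rocker switch centred at x 0, y -50 mm, three buttons at y -115 mm, x -48, 0, 48 mm
- lid (a joint): the yellow lid's opening angle, rad: 0 = shut, flat on the tub; starts 0.55 to 0.8. Stiff hinge: it stays where it is left; about 1 to 3 N pressed down on it closes it
- lid_hinge (a point): middle of the hinge line, along the polisher's y at the tub's back edge, 102 mm above the table. The lid is a plate 205 mm long from hinge to front edge, 146 wide, 10 thick, its underside on the hinge line, with a 60 mm wide tab 19 mm beyond its free edge. Shut, its top is level 112 mm above the table
- lid_push (a point): point on the lid's top face, 120 mm from the hinge line, mid-width; moves with the lid
- rocker (a joint): angle of the black rocker switch, rad: 0 = off (its far half, with the green bar, is up), 0.4 = on (the far half is pressed level, 115 mm above the table, and the front half is up). It stays where it is left; about 2 to 3 N pressed down on the far half moves it
- rocker_on (a point): point on top of the rocker's far half (green bar), 20 mm from the pivot, moving with it; about 123 mm above the table when off, 115 mm when on. The rocker is two flat wings in a shallow V, each 30 mm long (along polisher x), 34 wide, 6 thick, on a pivot along polisher y at x 0, y -50, z 112 mm
- start (a joint): travel of the green start button. Joint value 0 = out, 0.006 m = fully in, springs back when let go; about 1.2 N starts it moving and 4 N holds it fully in.
- start_top (a point): the green push button, pressed straight down: cap 24 mm across, 10 mm out of a 40 mm round aluminium collar. The point is the centre of the cap's top, 122 mm above the table when out; it moves with the cap. The three buttons stand in a row near the deck's right edge, 48 mm apart, in any order
- stop (a joint): travel of the red stop button. Joint value 0 = out, 0.006 m = fully in, springs back when let go; about 1.2 N starts it moving and 4 N holds it fully in.
- stop_top (a point): the red push button, pressed straight down: cap 24 mm across, 10 mm out of a 40 mm round aluminium collar. The point is the centre of the cap's top, 122 mm above the table when out; it moves with the cap. The three buttons stand in a row near the deck's right edge, 48 mm apart, in any order
- timer (a joint): travel of the white timer button. Joint value 0 = out, 0.006 m = fully in, springs back when let go; about 1.2 N starts it moving and 4 N holds it fully in.
- timer_top (a point): the white push button, pressed straight down: cap 24 mm across, 10 mm out of a 40 mm round aluminium collar. The point is the centre of the cap's top, 122 mm above the table when out; it moves with the cap. The three buttons stand in a row near the deck's right edge, 48 mm apart, in any order
- ring_blank: plain brass ring blank, 24 mm across, 8 mm high, lying loose on the polisher's deck near its far edge; bystander, origin at its underside
- ring_cone: small wooden ring cone, 24 mm across at the foot, 42 mm high, standing loose on the deck near its front edge; bystander, origin at its underside
- cup_a: white plastic cup, 74 mm across, 90 mm high, on the table to the left of the polisher; bystander, origin at its underside
- cup_b: white plastic cup, 74 mm across, 90 mm high, on the table to the right of the polisher; bystander, origin at its underside
- jar: amber glass jar with a black cap, 60 mm across, 85 mm high, left of the polisher; bystander, origin at its underside
- bench_block: light wooden bench block, 100 x 55 x 40 mm, right of the polisher; bystander, origin at its underside
- hammer: hammer, 220 mm long, lying behind the polisher; bystander, origin at its underside

How it is judged (in metres and radians):
On the way, in this order (a step that is already met when the one before it is completed fails the run):
1. the lid is pushed shut (value of joint lid below 0.04 rad), for 0.2 s.
2. the rocker is switched on (value of joint rocker above 0.33 rad and value of joint lid below 0.04 rad), for 0.2 s.
3. the green button is held in for 0.3 s (value of joint start above 0.0045 m), for 0.3 s.
At the end, for the whole second after the job is handed in: lid shut (under 0.04 rad), rocker on (over 0.33 rad), all three buttons out again (under 1 mm in), every bystander within 20 mm of its start (all of step 2 and value of joint each of start, stop, timer below 0.001 m and distance of each of ring_blank, ring_cone, cup_a, cup_b, jar, bench_block, hammer from where it was at the start of the episode below 0.02 m); the robot touches nothing.
It fails at once if the rocker is switched on while the lid is open (value of joint rocker above 0.2 rad and value of joint lid above 0.1 rad).
It fails at once if the green button is pressed before the rocker is on (value of joint start above 0.003 m and value of joint rocker below 0.3 rad).
It fails at once if the red or the white button is pressed (value of joint any of stop, timer above 0.003 m).
It fails at once if the lid is lifted further open (value of joint lid above 0.88 rad).
It fails at once if a bystander is moved or lifted by more than 20 mm (distance of any of ring_blank, ring_cone, cup_a, cup_b, jar, bench_block, hammer from where it was at the start of the episode above 0.02 m).
It also fails if it takes over 51 s, if anything falls off the work surface, if the arm or the gripper's body presses on something with over 40 N, if the wrist force passes 120 N, or if a joint passes its speed limit or range.

## Working session

There is one attempt and no reset: what is moved stays moved. The work goes in short steps, Python scripts to look and compute and a shell command to move; the robot and the scene stay as the last step left them, time stands still between calls to the robot, and variables do not carry over. Pictures are saved under pics/ and viewed, at most 10 in all, crops included, and the job is handed in when it is done.

```bash
ls; mkdir -p pics; python3 - <<'E'
from rig import *
import cv2,numpy as np
s=get_state();print({k:np.round(v,3).tolist() for k,v in s.items()})
for c in ["scene","top"]:
    im=capture(c);cv2.imwrite(f"pics/{c}0.png",im[:,:,::-1])
    K=get_calibration(c);print(c,np.round(K["camera_matrix"],1).tolist(),np.round(K["R"],3).tolist(),np.round(K["t"],1).tolist())
    for q in ["polisher","lid_hinge","lid_push","rocker_on","start_top","stop_top","timer_top","ring_blank","ring_cone"]:
        print(q,[(np.round(d["point"],1).tolist(),round(d["conf"],2)) for d in tip_of(c,q)[:2]])
E
```

```text
pics
{'t': 0.0, 'joint_pos': [1.146, 0.246, 1.559, 0.0, 1.339, -0.174], 'joint_vel': [-0.001, -0.002, -0.0, 0.0, -0.0, 0.001], 'tau': [-0.002, -41.583, -31.46, 0.068, 0.033, -0.0], 'tcp_pos': [161.065, 629.164, 226.4], 'ee_rot': [-0.393, -3.116, 0.003], 'force': [-0.357, 0.403, -0.238], 'ft_torque': [-0.008, 0.007, 0.011], 'grip_force': 0.0, 'grip_width': 0.998}
scene [[391.4, 0.0, 327.4], [0.0, 391.4, 199.4], [0.0, 0.0, 1.0]] [[0.511, 0.859, -0.015], [0.674, -0.412, -0.612], [-0.532, 0.303, -0.79]] [-319.9, -350.3, 1221.6]
polisher []
lid_hinge [([396.7, 204.0], 0.94)]
lid_push [([378.2, 147.5], 0.57)]
rocker_on [([320.8, 195.4], 0.68), ([289.6, 200.8], 0.59)]
start_top [([302.2, 220.1], 0.51), ([320.0, 192.1], 0.25)]
stop_top [([278.9, 189.6], 0.51)]
timer_top [([289.1, 204.6], 0.55)]
ring_blank [([332.1, 234.6], 0.6), ([338.9, 214.4], 0.58)]
ring_cone [([296.4, 166.5], 0.7), ([402.9, 157.6], 0.47)]
top [[463.0, 0.0, 320.8], [0.0, 463.0, 198.9], [0.0, 0.0, 1.0]] [[0.101, -0.995, -0.003], [-0.973, -0.098, -0.208], [0.207, 0.024, -0.978]] [-23.0, 612.0, 1184.4]
polisher [([318.6, 215.6], 0.65)]
lid_hinge [([293.2, 157.4], 0.82), ([333.3, 238.7], 0.25)]
lid_push []
rocker_on [([336.1, 198.3], 0.55)]
start_top [([361.5, 183.9], 0.48), ([235.3, 182.6], 0.46)]
stop_top [([363.8, 221.1], 0.38)]
timer_top [([363.0, 203.1], 0.64)]
ring_blank [([349.5, 167.0], 0.37)]
ring_cone [([328.0, 240.3], 0.61)]
```

View pics/top0.png

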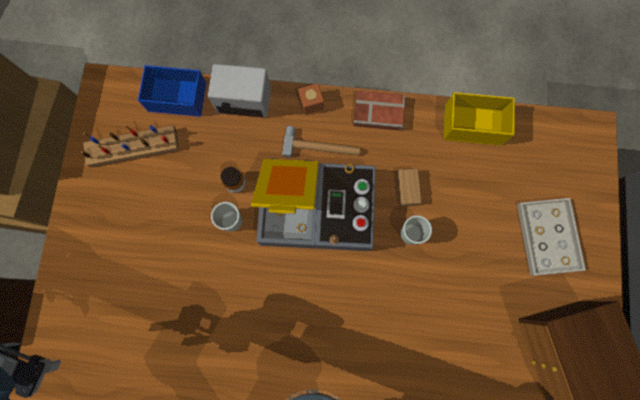

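View pics/scene0.png

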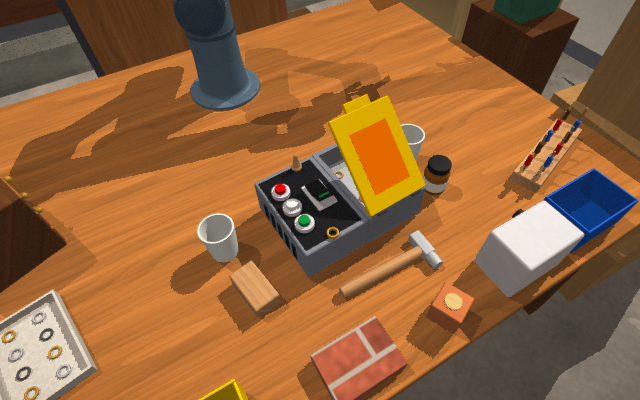

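```bash
cat > h.py <<'E'
from rig import *
import numpy as np
from scipy.optimize import least_squares
from scipy.spatial.transform import Rotation as Ro
def proj(c,X):
    k=get_calibration(c);p=np.array(k["camera_matrix"])@(np.array(k["R"])@np.array(X)+np.array(k["t"]));return p[:2]/p[2]
def w(p,X):  # polisher pose p=(x,y,yaw) -> world
    c,s=np.cos(p[2]),np.sin(p[2]);return np.array([p[0]+c*X[0]-s*X[1],p[1]+s*X[0]+c*X[1],X[2]])
E
python3 - <<'E'
from h import *
# start far(x48), timer mid, stop near
M={"rocker_on":(19,-50,123),"start_top":(48,-115,122),"timer_top":(0,-115,122),"stop_top":(-48,-115,122)}
O={"scene":{"rocker_on":(320.8,195.4),"start_top":(302.2,220.1),"timer_top":(289.1,204.6),"stop_top":(278.9,189.6),"lid_hinge":(396.7,204)},
"top":{"rocker_on":(336.1,198.3),"start_top":(361.5,183.9),"timer_top":(363,203.1),"stop_top":(363.8,221.1),"lid_hinge":(293.2,157.4)}}
M["lid_hinge"]=(104,75,102)
C=[(c,n) for c in O for n in O[c]]
f=lambda p:np.concatenate([proj(c,w(p,M[n]))-O[c][n] for c,n in C])
r=least_squares(f,[600,0,0],x_scale=[100,100,.1],loss="soft_l1")
print(np.round(r.x,3));print([(c,n,np.round(e,1).tolist()) for (c,n),e in zip(C,f(r.x).reshape(-1,2))])
E
```

```text
[5.9762e+02 4.4355e+01 2.5000e-02]
[('scene', 'rocker_on', [1.5, 0.7]), ('scene', 'start_top', [-0.5, 0.5]), ('scene', 'timer_top', [0.7, -0.6]), ('scene', 'stop_top', [-0.3, -1.2]), ('scene', 'lid_hinge', [-0.7, -0.3]), ('top', 'rocker_on', [1.9, -5.0]), ('top', 'start_top', [2.3, 0.4]), ('top', 'timer_top', [-0.3, -0.7]), ('top', 'stop_top', [-2.2, -0.2]), ('top', 'lid_hinge', [-0.2, 3.1])]
```

```bash
python3 - <<'E'
from h import *
import rig,cv2
print([n for n in dir(rig) if n[0]!='_'], getattr(rig,'finger_overhang',None))
M={"g":(48,-115,122),"r":(-48,-115,122),"w":(0,-115,122)}
O={};
seed={"top":{"g":(362,186),"r":(361,223),"w":(361,204)},"scene":{"g":(304,221),"r":(281,189),"w":(291,206)}}
for c in seed:
    im=cv2.imread(f"pics/{c}0.png").astype(int);b,g,r=im[...,0],im[...,1],im[...,2]
    for n,(u,v) in seed[c].items():
        m={"g":g-r>40,"r":r-g>80,"w":None}[n]
        if m is None: continue
        k=np.zeros(m.shape,bool);k[v-11:v+12,u-11:u+12]=1
        y,x=np.nonzero(m&k);O[c,n]=(x.mean(),y.mean());print(c,n,len(x),O[c,n])
C=list(O)
# cap visible region incl. side: use height 119
f=lambda p:np.concatenate([proj(c,w(p,M[n])-np.array([0,0,2]))-O[c,n] for c,n in C])
r=least_squares(f,[600,0,0],x_scale=[100,100,.1])
print(np.round(r.x,3),np.round(f(r.x),1))
for p in (r.x,[597.6,44.35,.025]):
  for n,X in [("hinge",(104,75,102)),("rocker",(20,-50,123)),("corner FR",(-110,-150,100)),("corner BR",(110,-150,100)),("FL",(-110,150,100)),("green",(48,-115,122))]:
    print(n,np.round(w(p,X),1),np.round(proj("top",w(p,X)),1),np.round(proj("scene",w(p,X)),1))
E
python3 -c "
import cv2
a=cv2.imread('pics/top0.png')[150:260,245:385];b=cv2.imread('pics/scene0.png')[140:280,245:435]
a=cv2.resize(a,(550,432),interpolation=2);cv2.imwrite('pics/topc.png',a)"
```

```text
['PlanningError', 'capture', 'finger_overhang', 'get_calibration', 'get_state', 'job_done', 'regions_of', 'tip_of'] 22.0
top g 51 (np.float64(361.5686274509804), np.float64(185.52941176470588))
top r 51 (np.float64(360.4313725490196), np.float64(222.0392156862745))
scene g 108 (np.float64(303.6759259259259), np.float64(219.87037037037038))
scene r 97 (np.float64(279.91752577319585), np.float64(188.48453608247422))
[5.93513e+02 4.81820e+01 4.60000e-02] [ 0.2 -0.6 -0.  -0.5 -0.1 -0.4 -0.3 -0.5]
hinge [693.9 127.9 102. ] [290.5 162.4] [396.6 200.6]
rocker [615.8  -0.8 123. ] [336.2 193.9] [323.7 194.5]
corner FR [ 490.6 -106.8  100. ] [372.5 247.4] [252.6 182.5]
corner BR [710.3 -96.6 100. ] [375.2 164.8] [305.5 256.6]
FL [476.7 192.9 100. ] [255.8 241. ] [363.8 129.3]
green [646.8 -64.5 122. ] [361.8 184.8] [303.5 218.8]
hinge [699.7 121.9 102. ] [293.  160.5] [396.  203.7]
rocker [618.8  -5.1 123. ] [338.  192.9] [322.6 196.4]
corner FR [ 491.4 -108.4  100. ] [373.2 247.2] [252.1 183.1]
corner BR [ 711.3 -102.9  100. ] [377.5 164.7] [302.8 258.5]
FL [483.9 191.6 100. ] [256.7 238.3] [365.  131.3]
green [648.5 -69.4 122. ] [363.8 184.3] [301.7 220.5]
```

View pics/topc.png

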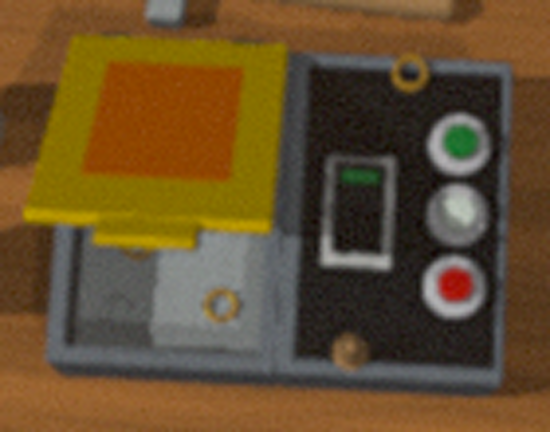

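```bash
cat >> h.py <<'E'
P=[593.5,48.2,.046]
def go(X,yaw=P[2]):
    s=get_state();R=Ro.from_rotvec(s["ee_rot"])
    T=Ro.from_matrix(np.array([[-np.cos(yaw),-np.sin(yaw),0],[-np.sin(yaw),np.cos(yaw),0],[0,0,-1]]).T.T)
    T=Ro.from_matrix(np.column_stack([[-np.cos(yaw),-np.sin(yaw),0],[-np.sin(yaw),np.cos(yaw),0],[0,0,-1]]))
    print("t",round(s["t"],2),"tcp",np.round(s["tcp_pos"],1),"shift m",np.round(R.inv().apply(np.array(X)-s["tcp_pos"])/1000,4),"turn deg",np.round((R.inv()*T).as_rotvec(degrees=True),2))
E
sed -i '/T=Ro.*T\.T)/d' h.py
python3 -c "
from h import *
go([579,122.6,330])"; python3 -m crank '[{"tz":-0.05},{"tz":-0.1}]' -1 10
```

```text
t 1.0 tcp [161.3 629.7 227.4] shift m [-0.5305 -0.3875 -0.1025] turn deg [ -0.    -0.   -17.01]validation failed for argument at $[0]...
```

```bash
python3 -m crank '[{"tx":0,"ty":0,"tz":-0.05,"wx":0,"wy":0,"wz":0},{"tx":0,"ty":0,"tz":-0.1,"wx":0,"wy":0,"wz":0}]' -1 10
```

```text
t: 1.2
tcp_pos: [160.9, 628.7, 326.6]
ee_rot: [-0.393, -3.116, 0.007]
force: [0.4, 1.0, 1.0]
grip_width: 0.864
grip_force: 0.0
```

```bash
python3 -m crank '[{"tx":-0.038,"ty":-0.028,"tz":0,"wx":0,"wy":0,"wz":-1.2},{"tx":-0.076,"ty":-0.055,"tz":0,"wx":0,"wy":0,"wz":-2.4},{"tx":-0.114,"ty":-0.083,"tz":0,"wx":0,"wy":0,"wz":-3.6},{"tx":-0.152,"ty":-0.111,"tz":0,"wx":0,"wy":0,"wz":-4.9},{"tx":-0.19,"ty":-0.138,"tz":0,"wx":0,"wy":0,"wz":-6.1},{"tx":-0.227,"ty":-0.166,"tz":0,"wx":0,"wy":0,"wz":-7.3},{"tx":-0.265,"ty":-0.194,"tz":0,"wx":0,"wy":0,"wz":-8.5},{"tx":-0.303,"ty":-0.221,"tz":0,"wx":0,"wy":0,"wz":-9.7},{"tx":-0.341,"ty":-0.249,"tz":0,"wx":0,"wy":0,"wz":-10.9},{"tx":-0.379,"ty":-0.277,"tz":0,"wx":0,"wy":0,"wz":-12.1},{"tx":-0.417,"ty":-0.304,"tz":0,"wx":0,"wy":0,"wz":-13.4},{"tx":-0.455,"ty":-0.332,"tz":0,"wx":0,"wy":0,"wz":-14.6},{"tx":-0.493,"ty":-0.36,"tz":0,"wx":0,"wy":0,"wz":-15.8},{"tx":-0.531,"ty":-0.388,"tz":0,"wx":0,"wy":0,"wz":-17},{"tx":-0.531,"ty":-0.388,"tz":0,"wx":0,"wy":0,"wz":-17},{"tx":-0.531,"ty":-0.388,"tz":0,"wx":0,"wy":0,"wz":-17},{"tx":-0.531,"ty":-0.388,"tz":0,"wx":0,"wy":0,"wz":-17}]'
python3 - <<'E'
from h import *
import cv2
go([579,122.6,200]);im=capture("wrist");cv2.imwrite("pics/w1.png",im[:,:,::-1])
for q in ["start_top","stop_top","timer_top","rocker_on","lid_push"]:
    print(q,[(np.round(d["point"],1).tolist(),round(d["conf"],2)) for d in tip_of("wrist",q)[:2]])
for n,X in [("green",(48,-115,122)),("red",(-48,-115,122)),("rocker",(20,-50,123))]: print(n,np.round(proj("wrist",w(P,X)),1))
E
```

```text
t: 2.9
tcp_pos: [578.9, 122.8, 327.5]
ee_rot: [0.073, -3.141, -0.0]
force: [-0.3, -0.3, 0.7]
grip_width: 0.003
grip_force: 0.0
t 2.9 tcp [578.9 122.8 327.5] shift m [-1.000e-04 -3.000e-04  1.275e-01] turn deg [ 0.02 -0.01  0.04]
start_top [([144.7, 230.0], 0.76)]
stop_top [([134.2, 138.4], 0.91)]
timer_top [([138.6, 181.7], 0.61), ([131.4, 135.5], 0.43)]
rocker_on [([205.3, 200.4], 0.76)]
lid_push [([319.4, 230.3], 0.81)]
green [147.9 229.6]
red [135.3 141.7]
rocker [204.4 205.5]
```

View pics/w1.png

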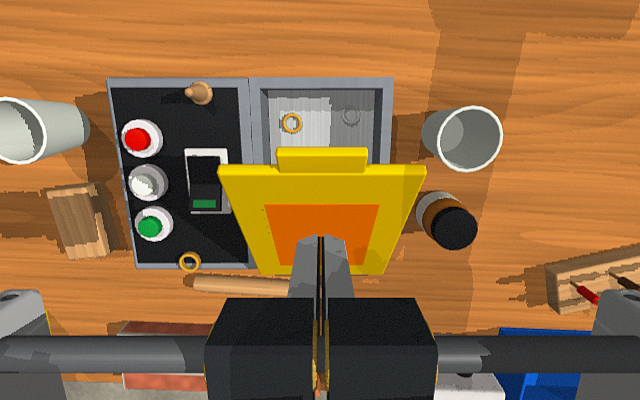

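```bash
python3 -m crank '[{"tx":0,"ty":0,"tz":0.04,"wx":0,"wy":0,"wz":0},{"tx":0,"ty":0,"tz":0.07,"wx":0,"wy":0,"wz":0},{"tx":0,"ty":0,"tz":0.085,"wx":0,"wy":0,"wz":0},{"tx":0,"ty":0,"tz":0.1,"wx":0,"wy":0,"wz":0},{"tx":0,"ty":0,"tz":0.115,"wx":0,"wy":0,"wz":0},{"tx":0,"ty":0,"tz":0.13,"wx":0,"wy":0,"wz":0},{"tx":0,"ty":0,"tz":0.145,"wx":0,"wy":0,"wz":0},{"tx":0,"ty":0,"tz":0.16,"wx":0,"wy":0,"wz":0},{"tx":0,"ty":0,"tz":0.17,"wx":0,"wy":0,"wz":0},{"tx":0,"ty":0,"tz":0.18,"wx":0,"wy":0,"wz":0},{"tx":0,"ty":0,"tz":0.187,"wx":0,"wy":0,"wz":0},{"tx":0,"ty":0,"tz":0.19,"wx":0,"wy":0,"wz":0},{"tx":0,"ty":0,"tz":0.19,"wx":0,"wy":0,"wz":0}]'
```

```text
t: 4.5
tcp_pos: [579.4, 122.0, 137.1]
ee_rot: [0.072, -3.141, -0.0]
force: [0.2, -0.2, 0.1]
grip_width: 0.007
grip_force: 0.0
```

```bash
python3 -m crank '[{"tx":0,"ty":0,"tz":0.002,"wx":0,"wy":0,"wz":0},{"tx":0,"ty":0,"tz":0.004,"wx":0,"wy":0,"wz":0},{"tx":0,"ty":0,"tz":0.005,"wx":0,"wy":0,"wz":0},{"tx":0,"ty":0,"tz":0.005,"wx":0,"wy":0,"wz":0},{"tx":0,"ty":0,"tz":0.005,"wx":0,"wy":0,"wz":0}]'
```

```text
t: 5.0
tcp_pos: [579.9, 122.0, 134.2]
ee_rot: [-0.072, 3.14, -0.0]
force: [-3.0, -0.2, 7.4]
grip_width: 0.007
grip_force: 3.7
```

```bash
python3 -m crank '[{"tx":0,"ty":0,"tz":0.004,"wx":0,"wy":0,"wz":0},{"tx":0,"ty":0,"tz":-0.03,"wx":0,"wy":0,"wz":0},{"tx":0,"ty":0,"tz":-0.07,"wx":0,"wy":0,"wz":0},{"tx":0,"ty":0,"tz":-0.1,"wx":0,"wy":0,"wz":0},{"tx":0,"ty":0,"tz":-0.1,"wx":0,"wy":0,"wz":0},{"tx":0,"ty":0,"tz":-0.1,"wx":0,"wy":0,"wz":0}]'
python3 - <<'E'
from h import *
import cv2
im=capture("wrist");cv2.imwrite("pics/w2.png",im[:,:,::-1])
O={}
for q in ["start_top","stop_top","timer_top","rocker_on","lid_push","lid_hinge"]:
    d=tip_of("wrist",q)[:2];print(q,[(np.round(e["point"],1).tolist(),round(e["conf"],2)) for e in d])
for n,X in [("green",(48,-115,122)),("red",(-48,-115,122)),("rocker",(20,-50,123)),("lid_push",(-16,75,112))]: print(n,np.round(proj("wrist",w(P,X)),1))
go([615.8,-.8,175])
E
```

```text
t: 5.6
tcp_pos: [579.6, 122.0, 232.8]
ee_rot: [-0.072, 3.139, 0.0]
force: [-0.6, -0.8, 0.4]
grip_width: 0.007
grip_force: 0.0
start_top [([92.5, 266.2], 0.6)]
stop_top [([69.7, 152.0], 0.6)]
timer_top [([83.1, 213.6], 0.8)]
rocker_on [([167.6, 235.8], 0.92)]
lid_push [([324.3, 192.8], 0.55)]
lid_hinge [([323.1, 311.0], 0.66)]
green [ 94.9 271.7]
red [ 72.8 157.8]
rocker [168.1 241.1]
lid_push [321.8 194.7]
t 5.95 tcp [578.9 122.  231.2] shift m [-0.0313 -0.1244  0.0561] turn deg [ 0.   -0.12 -0.01]
```

View pics/w2.png

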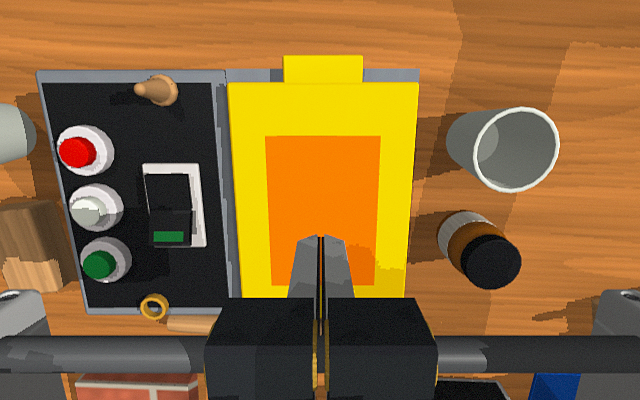

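```bash
python3 -m crank '[{"tx":-0.01,"ty":-0.04,"tz":0.0,"wx":0,"wy":0,"wz":0},{"tx":-0.02,"ty":-0.083,"tz":0.015,"wx":0,"wy":0,"wz":0},{"tx":-0.0295,"ty":-0.1245,"tz":0.035,"wx":0,"wy":0,"wz":0},{"tx":-0.0295,"ty":-0.1245,"tz":0.056,"wx":0,"wy":0,"wz":0},{"tx":-0.0295,"ty":-0.1245,"tz":0.056,"wx":0,"wy":0,"wz":0},{"tx":-0.0295,"ty":-0.1245,"tz":0.056,"wx":0,"wy":0,"wz":0},{"tx":-0.0295,"ty":-0.1245,"tz":0.056,"wx":0,"wy":0,"wz":0}]'
python3 - <<'E'
from h import *
import cv2
im=capture("wrist");cv2.imwrite("pics/w3.png",im[:,:,::-1])
for q in ["start_top","stop_top","timer_top","rocker_on"]:
    d=tip_of("wrist",q)[:2];print(q,[(np.round(e["point"],1).tolist(),round(e["conf"],2)) for e in d])
for n,X in [("green",(48,-115,122)),("red",(-48,-115,122)),("rocker",(20,-50,123))]: print(n,np.round(proj("wrist",w(P,X)),1))
s=get_state();R=Ro.from_rotvec(s["ee_rot"]).as_matrix()
print("tip px",proj("wrist",s["tcp_pos"]+R@[0,0,22]))
go([613.5,-.8,140])
E
```

```text
t: 6.65
tcp_pos: [615.2, -0.3, 177.8]
ee_rot: [-0.074, 3.139, -0.001]
force: [-0.7, 0.1, 0.2]
grip_width: 0.005
grip_force: 0.0
start_top [([220.2, 268.4], 0.67)]
stop_top [([204.9, 116.3], 0.97)]
timer_top [([215.0, 192.6], 0.79), ([371.4, 161.2], 0.44)]
rocker_on [([319.1, 224.2], 0.72)]
green [223.3 268.2]
red [211.  121.2]
rocker [320.8 229.5]
tip px [321.44295901 249.14623408]
t 6.9 tcp [ 6.149e+02 -5.000e-01  1.774e+02] shift m [ 0.0015 -0.0002  0.0374] turn deg [-0.02  0.08  0.04]
```

View pics/w3.png

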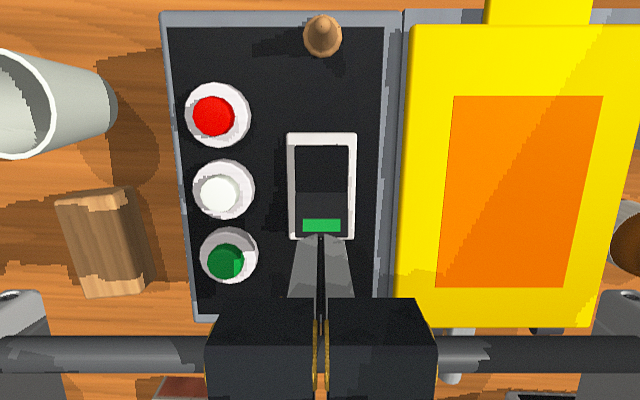

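```bash
python3 -m crank '[{"tx":0.002,"ty":0,"tz":0.015,"wx":0,"wy":0,"wz":0},{"tx":0.002,"ty":0,"tz":0.025,"wx":0,"wy":0,"wz":0},{"tx":0.002,"ty":0,"tz":0.03,"wx":0,"wy":0,"wz":0},{"tx":0.002,"ty":0,"tz":0.034,"wx":0,"wy":0,"wz":0},{"tx":0.002,"ty":0,"tz":0.038,"wx":0,"wy":0,"wz":0},{"tx":0.002,"ty":0,"tz":0.041,"wx":0,"wy":0,"wz":0},{"tx":0.002,"ty":0,"tz":0.043,"wx":0,"wy":0,"wz":0},{"tx":0.002,"ty":0,"tz":0.043,"wx":0,"wy":0,"wz":0},{"tx":0.002,"ty":0,"tz":0.043,"wx":0,"wy":0,"wz":0}]'
```

```text
t: 7.8
tcp_pos: [613.3, -1.1, 137.1]
ee_rot: [-0.073, 3.14, -0.001]
force: [-6.3, 2.0, 17.9]
grip_width: 0.004
grip_force: 8.7
```

```bash
python3 -m crank '[{"tx":0,"ty":0,"tz":0,"wx":0,"wy":0,"wz":0},{"tx":0,"ty":0,"tz":-0.02,"wx":0,"wy":0,"wz":0},{"tx":0,"ty":0,"tz":-0.06,"wx":0,"wy":0,"wz":0},{"tx":0,"ty":0,"tz":-0.06,"wx":0,"wy":0,"wz":0},{"tx":0,"ty":0,"tz":-0.06,"wx":0,"wy":0,"wz":0}]'
python3 - <<'E'
from h import *
import cv2
im=capture("wrist");cv2.imwrite("pics/w4.png",im[:,:,::-1])
P=[590.5,48.2,.046]
for q in ["start_top","stop_top","timer_top"]:
    d=tip_of("wrist",q)[:1];print(q,[(np.round(e["point"],1).tolist(),round(e["conf"],2)) for e in d])
for n,X in [("green",(48,-115,122)),("red",(-48,-115,122))]: print(n,np.round(proj("wrist",w(P,X)),1))
go(w(P,(48,-115,160)))
E
```

```text
t: 8.3
tcp_pos: [612.8, -1.2, 194.0]
ee_rot: [-0.072, 3.14, -0.001]
force: [-0.2, 0.0, 0.2]
grip_width: 0.008
grip_force: 0.0
start_top [([230.4, 259.1], 0.64)]
stop_top [([218.7, 116.4], 0.9)]
timer_top [([220.9, 191.4], 0.64)]
green [229.2 260.1]
red [218.4 121. ]
t 8.5 tcp [611.5  -1.  191.5] shift m [-0.0294 -0.0649  0.0314] turn deg [ 0.04 -0.19 -0.01]
```

View pics/w4.png

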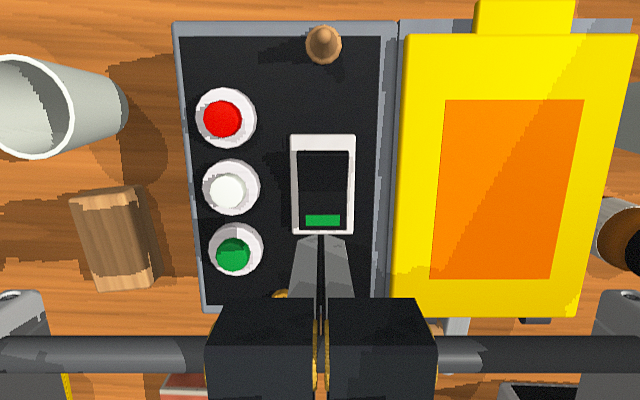

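```bash
python3 -m crank '[{"tx":-0.014,"ty":-0.032,"tz":0,"wx":0,"wy":0,"wz":0},{"tx":-0.027,"ty":-0.064,"tz":0.01,"wx":0,"wy":0,"wz":0},{"tx":-0.027,"ty":-0.064,"tz":0.03,"wx":0,"wy":0,"wz":0},{"tx":-0.027,"ty":-0.064,"tz":0.03,"wx":0,"wy":0,"wz":0},{"tx":-0.027,"ty":-0.064,"tz":0.03,"wx":0,"wy":0,"wz":0}]'
python3 - <<'E'
from h import *
import cv2
im=capture("wrist");cv2.imwrite("pics/w5.png",im[:,:,::-1])
s=get_state();R=Ro.from_rotvec(s["ee_rot"]).as_matrix();print("tip px",proj("wrist",s["tcp_pos"]+R@[0,0,22]))
go([642.5,-63,138])
E
```

```text
t: 9.0
tcp_pos: [641.7, -63.4, 162.2]
ee_rot: [0.072, -3.138, -0.001]
force: [-0.1, -0.6, -0.3]
grip_width: 0.004
grip_force: 0.0
tip px [321.46421781 249.08942017]
t 9.05 tcp [642.2 -63.3 163.3] shift m [-0.0003  0.0002  0.0253] turn deg [ 0.02 -0.04  0.03]
```

View pics/w5.png

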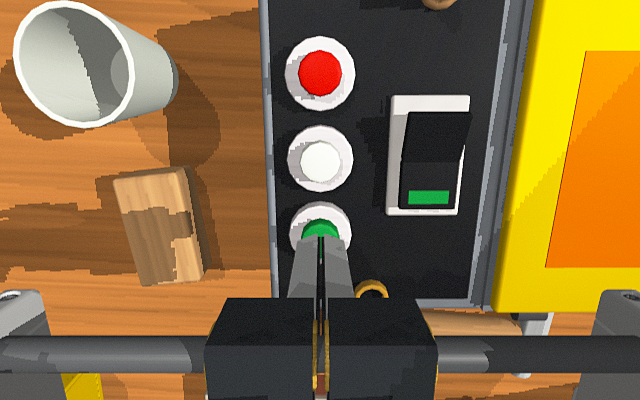

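```bash
python3 -m crank '[{"tx":0,"ty":0,"tz":0.012,"wx":0,"wy":0,"wz":0},{"tx":0,"ty":0,"tz":0.018,"wx":0,"wy":0,"wz":0},{"tx":0,"ty":0,"tz":0.022,"wx":0,"wy":0,"wz":0},{"tx":0,"ty":0,"tz":0.025,"wx":0,"wy":0,"wz":0},{"tx":0,"ty":0,"tz":0.028,"wx":0,"wy":0,"wz":0},{"tx":0,"ty":0,"tz":0.028,"wx":0,"wy":0,"wz":0}]'
```

```text
t: 9.65
tcp_pos: [642.4, -63.3, 138.0]
ee_rot: [0.073, -3.139, -0.001]
force: [-8.8, 4.1, 13.5]
grip_width: 0.006
grip_force: 7.0
```

Fully in (13.5 N, fingertips at 116 mm); hold about 0.4 s more, then lift clear.

```bash
python3 -m crank '[{"tx":0,"ty":0,"tz":0,"wx":0,"wy":0,"wz":0},{"tx":0,"ty":0,"tz":0,"wx":0,"wy":0,"wz":0},{"tx":0,"ty":0,"tz":0,"wx":0,"wy":0,"wz":0},{"tx":0,"ty":0,"tz":0,"wx":0,"wy":0,"wz":0},{"tx":0,"ty":0,"tz":-0.02,"wx":0,"wy":0,"wz":0},{"tx":0,"ty":0,"tz":-0.06,"wx":0,"wy":0,"wz":0},{"tx":0,"ty":0,"tz":-0.1,"wx":0,"wy":0,"wz":0},{"tx":0,"ty":0,"tz":-0.13,"wx":0,"wy":0,"wz":0},{"tx":0,"ty":0,"tz":-0.13,"wx":0,"wy":0,"wz":0},{"tx":0,"ty":0,"tz":-0.13,"wx":0,"wy":0,"wz":0}]'
python3 -c "
from h import *
import cv2
cv2.imwrite('pics/w6.png',capture('wrist')[:,:,::-1])"
```

```text
t: 10.65
tcp_pos: [642.6, -63.9, 265.6]
ee_rot: [-0.072, 3.14, -0.001]
force: [-0.5, -0.1, 0.1]
grip_width: 0.005
grip_force: 0.0
```

View pics/w6.png

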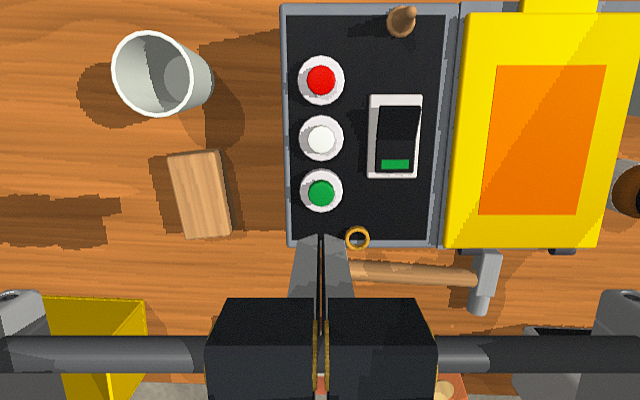

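The picture shows the lid shut, the rocker on (green bar at (395,164) down), the green button out at (321,193), and the ring at (357,238) and cone at (402,22) in place.

```bash
python3 -c "
from rig import *
print(job_done())"
```

```text
the job is handed in; nothing more can be done
None
```

I shut the lid, switched the rocker on, then pressed the green button fully in for about half a second and let it go. The last picture showed the lid, rocker, button, ring and cone as they should be, and I handed the job in at about 11 s; no verdict came back.

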